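# Shut the light door, then click the focus lever up four notches and hold it

### The job

Push the hanging drop-front door of the white viewing chamber up until it is fully shut. Then swing the red-gripped focus lever of the neighbouring unit away from its rest stop by exactly four clicks, without going past the fourth, and finish with the fingers still holding the red grip there: the lever springs back if it is let go, so do not release it. Leave the other things on the bench undisturbed.

Things in the scene. Friction and masses are not known exactly. Their poses are not given: they have to be found in the camera images.
- chamber: White viewing chamber, fixed to the bench: 140 (x) x 160 (y) x 130 mm tall, with a round white camera head (72 mm across, centred 28 mm along +x from the middle) on its roof up to 215 mm. Origin: centre of its underside; z up; its open front, with the door, faces its own -x.
- door_hinge (a point): Middle of the door's hinge line, 74 mm along the chamber's -x from its origin and 20 mm above the bench. The hinge runs along the chamber's y.
- door (a joint): Opening angle of the black drop-front door, rad: 0 = upright, fully shut against its stop; grows as its top comes down and out along the chamber's -x (most 1.2). It starts partly open, at 0.35 to 0.85. The hinge is stiff: the door stays where it is left, and a push of about 2 to 5 N at the top moves it. The door is 150 mm wide, 110 mm tall from the hinge, 8 mm thick.
- door_tab (a point): Middle of the orange tab on the door's top edge, 119 mm from the hinge line, in the plane of the door. The tab is 50 mm wide, 8 mm thick and stands 18 mm above the black panel (its end is 128 mm from the hinge).
- focus_unit: Focus unit, fixed to the bench: black foot 150 (x) x 85 (y) x 14 mm, white cheeks up to 60 mm, an aluminium sector with a black mark for each click (orange for the fourth) up to 115 mm. Origin: centre of its underside; z up; the lever swings towards its own +x as it advances, in its x-z plane.
- lever_pivot (a point): The lever's pivot: on the unit's z axis, 45 mm above the bench. The pivot axis is the unit's y.
- lever_knob (a point): Centre of the red cross grip at the end of the lever, 100 mm from the pivot: a round bar, 22 mm thick and 36 mm long, lying along the pivot axis (the unit's y), flat at its ends. The steel stem below it is 8 mm thick.
- lever_angle (a joint): Lever angle, rad: 0 at its rest stop, where it starts, leaning 0.30 rad from upright to the unit's -x; grows as the grip swings over to the unit's +x; most 0.90. A click every 0.15 rad (15 mm at the grip); the fourth, at 0.60, leans 0.30 rad to +x. Past each notch the push needed at the grip climbs to 7-9 N, then falls to about 2 N just before the next notch (3-5 N in the notch); gripping it tight adds drag. A spring returns it when let go.
- lever: The lever: steel stem, 8 mm thick, with the red cross grip on its end. Origin: on its pivot.
- puck_a: Bystander: green resin specimen puck, 32 mm across, 22 mm tall, standing beside the focus unit. Origin: centre of its underside.
- puck_b: Bystander: blue resin specimen puck, 32 mm across, 22 mm tall, standing beside the viewing chamber. Origin: centre of its underside.
- dish: Bystander: shallow glass dish, 80 mm across, 16 mm tall, near the robot. Origin: centre of its underside.
- solvent: Bystander: amber bottle, 60 mm across, 150 mm tall, at the left. Origin: centre of its underside.
- jar: Bystander: clear jar, 60 mm across, 70 mm tall, at the right. Origin: centre of its underside.
- probe: Bystander: red-handled hand tool, 160 mm long, lying near the robot at the right. Origin: centre of its underside (the middle of its length).
- cup: Bystander: blue mug, 76 mm across, 85 mm tall, near the robot at the left. Origin: centre of its underside.
Mind the look-alikes: they are no part of the job. What is shaped like the focus_unit but green or purple is not meant.

How it is judged:
By the outcome, as a careful person would: the job done as asked, in the order asked, and still so for the second after the job is handed in, while the arm keeps its last pose, push and grip.
It also fails if it takes over 56 s, if anything falls off the work surface, if the arm or the gripper's body presses on something with over 40 N, if the wrist force passes 120 N, or if a joint passes its speed limit or range.

### The arm

A 6-joint arm with a two-finger parallel gripper is mounted at the origin on the work surface. World frame = base frame: x ahead of the robot, y to its left, z up, the work surface at z = 0. Lengths are in mm, angles in rad, forces in N, time in s.
With the tool pointing down it reaches from about 350 to 975 mm from the base axis. Payload 7.1 kg.
Tool frame: the origin (TCP) lies at the very end of the fingers, on their centre line; the grasp point (between the pads) lies 19 mm behind it; y points along the fingers, x is the direction in which the jaws open and shut, and the axes are right-handed (so a half turn about y gives the same grasp; the last joint's range is limited). The gripper opens to 88 mm and grips with 3 to 60 N. Pads are 20 mm wide; open, the fingers measure 115 mm over their backs; the gripper's body (75 mm by 178 mm) begins 61 mm behind the grasp point.
Start: joints at [1.2, 0.423, 1.63, -0, 1.089, -0.019], TCP at [215.335, 586.716, 222.675] pointing down, gripper open.
Joint ranges: [-3, 3], [-0.9, 2.11], [0.09, 2.58], [-1.31, 4.45], [0.11, 2.69], [-2.54, 2.54]. Speed limits (rad/s): [2.39, 2.39, 3.01, 3.14, 3.14, 3.14].

### API

Orientations are given as a rotation vector (axis times angle).
In Python, from workcell import ctrl gives the robot as it stands. The module is installed in compiled form; this text tells all that it offers.
- The arm moves only by the tool carry_out, never from a script. Its arguments are lists of equal length, an entry for each row: "delta_pos": the shift along the tool's x, y, z in cm, a list of three; "rotation": the turn, a rotation vector about the tool's x, y, z in rad, a list of three. In form: {"delta_pos": [[dx, dy, dz], ...], "rotation": [[wx, wy, wz], ...]}. A call has 1 to 12 rows; each row is the pose to reach, as a shift and turn from the pose commanded when the call began, along the tool's axes at that moment; what a row does not reach only later rows make up. A row lasts 1/12 s, in which the tool goes at most 41.7 mm and 7.16 degrees, less where a joint would pass 70% of its speed; a pose out of reach is approached as far as the arm can. A call with a gripper value outside its range is refused whole. "hand" is the closure in counts, from 0 (fully open) to 255 (shut), set as the call begins (left out, the last holds). The fingers move at their own pace and stop on an object; the grip force is fixed at half the most. Time passes only in rows, so rows that repeat a pose let the fingers close. It gives the time, the measured TCP pose, the force and the opening at its end, in the units of the state.
- ctrl.get_obs(): the state, without advancing time (a new reading comes with each control period).
- ctrl.get_image(name): name is "side" or "top"; returns the picture (480x640x3 uint8, red, green, blue); there is no depth.
- ctrl.camera_info(name): a dict with "fov_y" (degrees; the focal length in pixels is half the picture's height over the tangent of half this angle, whatever the lens; pixels are square), "cx", "cy" (the principal point, pixels), "R" (3x3) and "t" (3): a world point X has camera coordinates R X + t. Camera axes: x right, y down, z forward; pixel columns grow to the right and rows downward; lengths in mm; the calibration is good to about 2 mm. A picture is of the moment at which its call begins. camera_info takes no time and is no camera call.
- ctrl.close_job(): hands the job in, once; it reports no verdict.
The state is a dict: "t": time; "qpos": joint angles; "qvel": joint speeds; "joint_torque": joint torques, N m; "ee_pos": TCP position; "orientation": TCP orientation; "ft_force": force on the tool from outside, world axes, zero at the start; "moment": the same for the moment, N m; "width": finger opening in mm.
Only numpy, scipy, OpenCV 4.12 (cv2) and the standard library are available. Lean on these libraries where they do the work, as an engineer would, in place of code of your own. Each camera call takes 0.05 s, during which the arm holds its last target.

## Working session

There is one attempt and no reset: what is moved stays moved. The work goes in short steps, Python scripts to look and compute and a tool call to move; the robot and the scene stay as the last step left them, time stands still between calls to the robot, and variables do not carry over. Pictures are saved under pics/ and viewed, and the job is handed in when it is done.

Besides the shell and the picture viewer there is one more tool, called after ">>>" as a command line: name --argument value ..., lists and objects as JSON in quotes. carry_out: Moves the arm, as the interface text tells. Its arguments: {"type":"object","properties":{"delta_pos":{"type":"array","items":{"type":"array","items":{"type":"number"}}},"rotation":{"type":"array","items":{"type":"array","items":{"type":"number"}}},"hand":{"type":"number"}},"required":["delta_pos","rotation"]}

```bash
mkdir -p pics; python3 - <<'E'
from workcell import ctrl
import cv2
o=ctrl.get_obs()
for k in o: print(k,o[k])
for n in("side","top"):
    print(n,ctrl.camera_info(n))
    cv2.imwrite(f"pics/{n}0.png",cv2.cvtColor(ctrl.get_image(n),cv2.COLOR_RGB2BGR))
E
```

```text
t 0.0
qpos [ 1.20002169e+00  4.23802859e-01  1.63069109e+00 -1.99137806e-06
  1.08859928e+00 -1.89808478e-02]
qvel [-0.00027886 -0.00093543  0.00050615  0.00019569  0.00206581 -0.00091796]
joint_torque [-2.08201105e-03 -5.44632339e+01 -2.73657650e+01  6.40628370e-02
  2.28074152e-02 -1.55319681e-04]
ee_pos [215.12734549 586.21648625 221.92498411]
orientation [-1.35619668 -0.94535342  0.94741242]
ft_force [0.17740808 0.15565424 0.15266473]
moment [0.00346204 0.01108771 0.04199576]
width 87.75417208650664
side {'fov_y': 49.56406027081178, 'cx': 318.64958186120816, 'cy': 238.76483338044628, 'R': array([[-0.98824933, -0.15192993, -0.01674972],
       [-0.10151818,  0.73433165, -0.67115653],
       [ 0.11426862, -0.66156959, -0.74112642]]), 't': array([ 517.38173303,  124.94796616, 1207.12764761])}
top {'fov_y': 46.137287665239676, 'cx': 318.78586242202107, 'cy': 241.49251009630893, 'R': array([[-0.0153374 , -0.99984785, -0.00830864],
       [-0.99465553,  0.01610524, -0.10198531],
       [ 0.1021036 ,  0.00670005, -0.99475121]]), 't': array([  15.99709933,  541.24884707, 1532.81143125])}
```

View pics/side0.png

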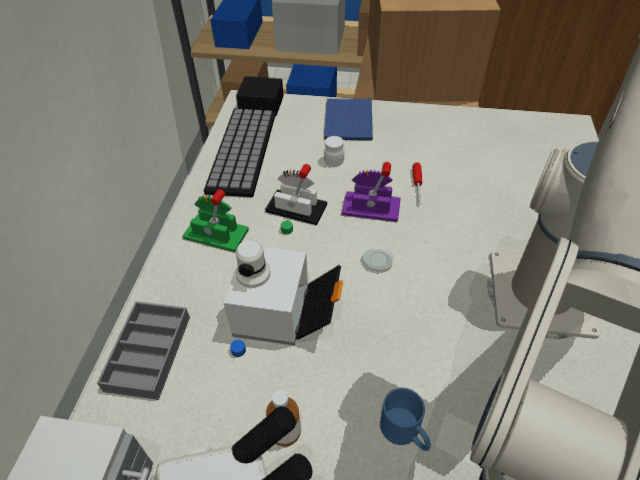

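View pics/top0.png

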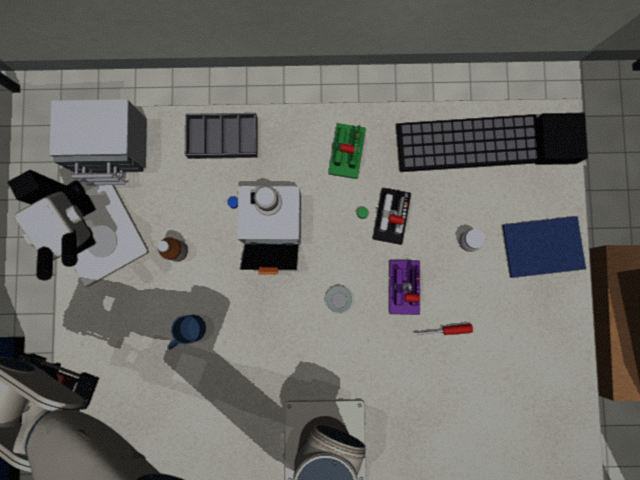

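```bash
cat > h.py <<'E'
import numpy as np, cv2
from workcell import ctrl
def cam(n):
    c=ctrl.camera_info(n); f=240/np.tan(np.radians(c['fov_y']/2)); return np.array(c['R']),np.array(c['t']),f,c['cx'],c['cy']
def ray(n,u,v):
    R,t,f,cx,cy=cam(n); return -R.T@t, R.T@np.array([(u-cx)/f,(v-cy)/f,1])
def onz(n,u,v,z):
    o,d=ray(n,u,v); return o+d*(z-o[2])/d[2]
def tri(a,b):
    o1,d1=ray("side",*a);o2,d2=ray("top",*b)
    s=np.linalg.lstsq(np.c_[d1,-d2],o2-o1,rcond=None)[0]
    p,q=o1+s[0]*d1,o2+s[1]*d2; return (p+q)/2,np.linalg.norm(p-q)
def proj(n,X):
    R,t,f,cx,cy=cam(n); p=R@np.array(X)+t; return f*p[0]/p[2]+cx,f*p[1]/p[2]+cy
E
python3 - <<'E'
import cv2,numpy as np
s=cv2.imread("pics/side0.png");t=cv2.imread("pics/top0.png")
def crop(im,x,y,w,h,k):return cv2.resize(im[y:y+h,x:x+w],None,fx=k,fy=k,interpolation=cv2.INTER_CUBIC)
cv2.imwrite("pics/c1.png",np.hstack([crop(s,255,155,80,75,5),crop(t,360,180,80,75,5)]))
cv2.imwrite("pics/c2.png",np.hstack([crop(s,220,230,130,125,3),crop(t,220,170,130,125,3)]))
E
```

```text
(no output)
```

View pics/c1.png

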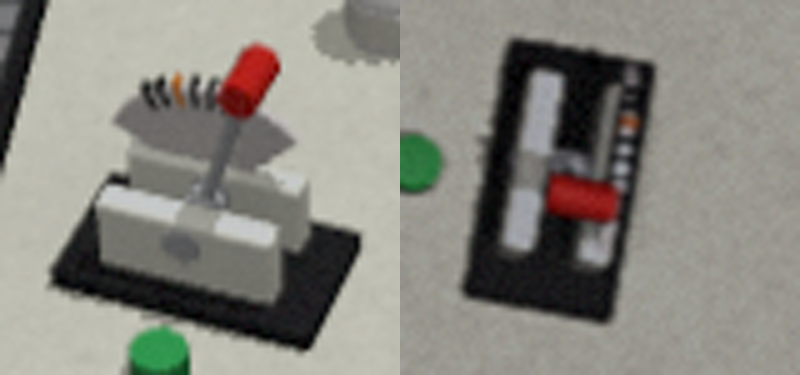

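View pics/c2.png

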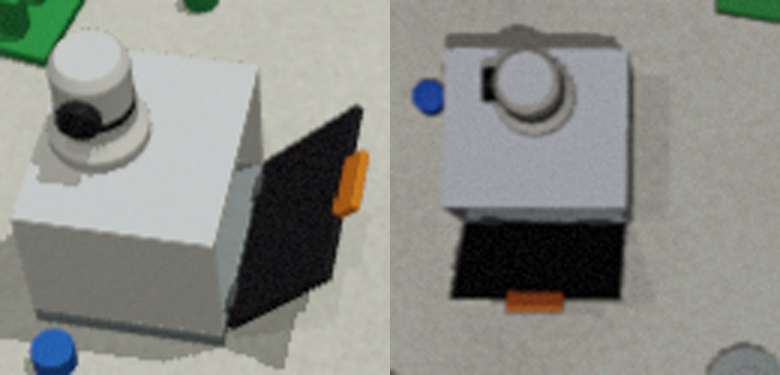

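```bash
python3 - <<'E'
from h import *
s=cv2.imread("pics/side0.png");t=cv2.imread("pics/top0.png")
def cen(im,lo,hi,x,y,w,h):
    m=cv2.inRange(cv2.cvtColor(im,cv2.COLOR_BGR2HSV),lo,hi);k=np.zeros_like(m);k[y:y+h,x:x+w]=m[y:y+h,x:x+w]
    c=max(cv2.findContours(k,0,2)[0],key=cv2.contourArea);r=cv2.minAreaRect(c);return r[0],r[1:],cv2.contourArea(c)
a=cen(s,(0,140,80),(8,255,255),290,155,30,30);b=cen(t,(0,140,70),(8,255,255),385,208,25,25)
print(a,b); k=tri(a[0],b[0]);print("knob",k)
a=cen(s,(8,140,80),(25,255,255),325,270,25,40);b=cen(t,(5,120,60),(25,255,255),250,255,40,30)
print(a,b,"tab",tri(a[0],b[0]))
C=np.array([onz("top",u,v,14) for u,v in[(382,188),(411,192.6),(402,244.4),(372.8,239)]])
c=C.mean(0);ax=(C[0]+C[1]-C[2]-C[3])/2;ay=(C[0]+C[3]-C[1]-C[2])/2
print("foot",C.round(),c,np.linalg.norm(ax),np.linalg.norm(ay),np.arctan2(ax[1],ax[0]),np.arctan2(-ay[0],ay[1]))
C=np.array([onz("top",u,v,130) for u,v in[(238.3,185.7),(299.3,185.7),(300,239),(239,238.3)]])
c=C.mean(0);ax=(C[0]+C[1]-C[2]-C[3])/2;ay=(C[0]+C[3]-C[1]-C[2])/2
print("ch",C.round(),c,np.linalg.norm(ax),np.linalg.norm(ay),np.arctan2(ax[1],ax[0]),np.arctan2(-ay[0],ay[1]))
for n,im,z in(("puckA",(113+220*0,0),0),):pass
print("green",onz("top",362,212.5,22),"dish",onz("top",338,298,16),"blue",onz("top",233,202,22))
E
```

```text
((304.1798095703125, 171.11236572265625), ((7.631984710693359, 14.415971755981445), 32.0053825378418), 86.0) ((395.91546630859375, 219.1769561767578), ((14.015924453735352, 7.31804895401001), 7.125016689300537), 76.5)
knob (array([ 586.11663485, -193.03972065,  138.04080011]), np.float64(2.699302856934721))
((336.7059020996094, 290.6764831542969), ((8.48874568939209, 22.313274383544922), 14.03624439239502), 140.5) ((268.0, 270.0), ((6.0, 18.0), 90.0), 105.0) tab (array([461.12925647, 140.79890066, 108.74639933]), np.float64(1.4751860951398033))
foot [[ 692. -173.   14.]
 [ 677. -254.   14.]
 [ 531. -224.   14.]
 [ 547. -143.   14.]] [ 611.70382587 -198.69993862   14.        ] 148.07045780581686 82.55561329413054 -0.20156492979531335 -0.18880165528073928
ch [[681. 215. 130.]
 [678.  55. 130.]
 [538.  55. 130.]
 [543. 213. 130.]] [610.06136555 134.81068441 130.        ] 139.3152020151818 158.89935305491872 0.006707443980027445 -0.022371269752008083
green [ 621.44364847 -114.40716666   22.        ] dish [384.96162478 -43.09748545  16.        ] blue [657.18881718 246.24722884  22.        ]
```

```bash
cat >> h.py <<'E'
from scipy.spatial.transform import Rotation as Ro
def Rtool(yaw,tilt=0.,unityaw=None):
    "tool y = down, tool x = horizontal at world yaw"
    x=np.array([np.cos(yaw),np.sin(yaw),0]);y=np.array([0,0,-1.]);return Ro.from_matrix(np.c_[x,y,np.cross(x,y)])
def delta(p0,R0,p1,R1):
    return (R0.inv().apply(np.array(p1)-p0)/10).round(2),(R0.inv()*R1).as_rotvec().round(3)
def apply(p0,R0,d,w):
    return p0+R0.apply(np.array(d)*10),R0*Ro.from_rotvec(w)
E
python3 - <<'E'
from h import *
o=ctrl.get_obs();R0=Ro.from_rotvec(o['orientation']);print(R0.as_matrix().round(3))
p0=np.array([215.335,586.716,222.675])
for yaw in(-np.pi/2,np.pi/2):
  print(delta(p0,R0,[425,138,222],Rtool(yaw)))
print(onz("top",188,328,85),onz("top",165,247,150))
E
```

```text
[[ 0.345 -0.    -0.939]
 [ 0.939 -0.001  0.345]
 [-0.001 -1.     0.   ]]
(array([-34.9 ,   0.11, -35.15]), array([ 2.00e-03,  2.79e+00, -0.00e+00]))
(array([-34.9 ,   0.11, -35.15]), array([-0.   , -0.352, -0.001]))
[312.37658033 354.62587901  85.        ] [521.1041443  399.65281966 150.        ]
```

>>> carry_out --delta_pos '[[-2.9,0,-2.8],[-5.8,0,-5.7],[-8.8,0,-8.6],[-11.8,0,-11.4],[-14.7,0,-14.3],[-17.6,0,-17.1],[-20.6,0,-20.0],[-23.5,0,-22.8],[-26.4,0,-25.7],[-29.4,0,-28.5],[-32.3,0,-31.4],[-35.3,0,-34.3]]' --rotation '[[0,-0.03,0],[0,-0.06,0],[0,-0.09,0],[0,-0.12,0],[0,-0.15,0],[0,-0.18,0],[0,-0.21,0],[0,-0.24,0],[0,-0.27,0],[0,-0.3,0],[0,-0.33,0],[0,-0.352,0]]' --hand 255

```text
t: 1.1
ee_pos: [415.9, 135.3, 222.7]
orientation: [-1.208, -1.211, 1.211]
ft_force: [1.4, 0.2, -0.5]
width: 11.3
```

>>> carry_out --delta_pos '[[0.1,4,0],[0.2,8,0],[0.2,12.2,0],[0.2,12.2,0]]' --rotation '[[0,0,0],[0,0,0],[0,0,0],[0,0,0]]'

```text
t: 1.43
ee_pos: [410.5, 137.1, 94.0]
orientation: [-1.203, -1.196, 1.218]
ft_force: [-1.3, -0.8, -0.4]
width: 0.6
```

```bash
python3 - <<'E'
from h import *
a=[cv2.cvtColor(ctrl.get_image(n),cv2.COLOR_RGB2BGR) for n in("side","top")]
cv2.imwrite("pics/d1.png",np.hstack([cv2.resize(a[0][220:360,220:380],None,fx=2.4,fy=2.4),cv2.resize(a[1][160:300,220:380],None,fx=2.4,fy=2.4)]))
print(ctrl.get_obs()['ee_pos'],ctrl.get_obs()['ft_force'])
E
```

```text
[414.40517598 138.79120266  99.87471843] [0.50998802 0.66537738 0.35449151]
```

View pics/d1.png

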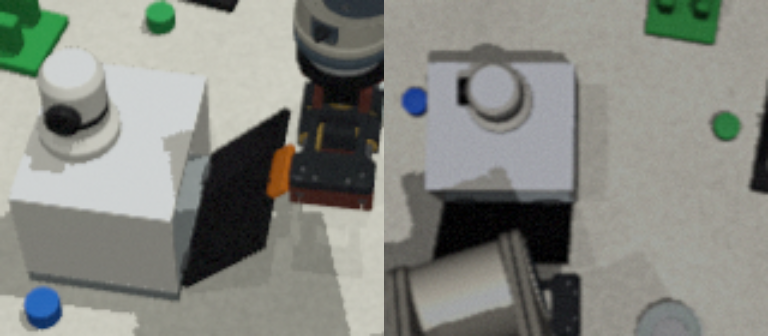

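>>> carry_out --delta_pos '[[0,0,-1],[0,0,-2.2],[0,0,-3.3],[0,0,-4.4],[0,0,-5.5],[0,0,-6.6],[0,0,-7.6],[0,0,-8.5],[0,0,-9.2],[0,0,-9.2]]' --rotation '[[0,0,0],[0,0,0],[0,0,0],[0,0,0],[0,0,0],[0,0,0],[0,0,0],[0,0,0],[0,0,0],[0,0,0]]'

```text
t: 2.37
ee_pos: [509.9, 139.4, 101.1]
orientation: [-1.211, -1.211, 1.208]
ft_force: [0.3, 0.1, 1.2]
width: 0.7
```

>>> carry_out --delta_pos '[[0,0,-0.4],[0,0,-0.7],[0,0,-0.9],[0,0,-0.9]]' --rotation '[[0,0,0],[0,0,0],[0,0,0],[0,0,0]]'

```text
t: 2.7
ee_pos: [516.9, 139.2, 100.6]
orientation: [-1.209, -1.209, 1.209]
ft_force: [-0.8, 0.3, -0.7]
width: 0.6
```

```bash
python3 - <<'E'
from h import *
a=[cv2.cvtColor(ctrl.get_image(n),cv2.COLOR_RGB2BGR) for n in("side","top")]
cv2.imwrite("pics/d2.png",np.hstack([cv2.resize(a[0][220:360,220:380],None,fx=2.4,fy=2.4),cv2.resize(a[1][160:300,220:380],None,fx=2.4,fy=2.4)]))
print(ctrl.get_obs()['ee_pos'],ctrl.get_obs()['ft_force'])
E
```

```text
[516.77532416 139.26632652 100.6220657 ] [ 0.21927307 -0.08148001  0.15112578]
```

View pics/d2.png

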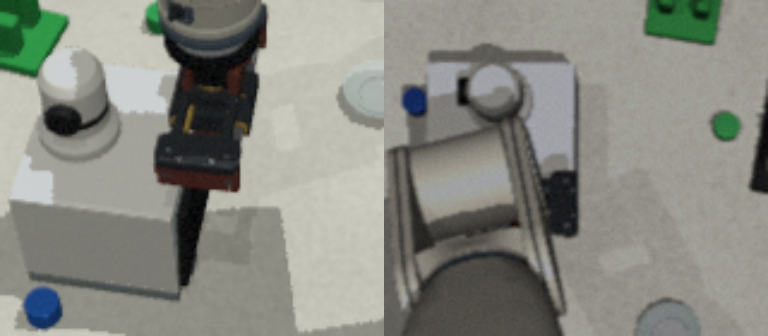

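>>> carry_out --delta_pos '[[0,0,-0.2],[0,0,-0.4],[0,0,-0.5],[0,0,-0.5]]' --rotation '[[0,0,0],[0,0,0],[0,0,0],[0,0,0]]'

```text
t: 3.13
ee_pos: [520.7, 139.1, 100.6]
orientation: [-1.208, -1.207, 1.21]
ft_force: [-4.6, 0.6, 3.8]
width: 0.3
```

>>> carry_out --delta_pos '[[0,0,-0.1],[0,0,-0.2],[0,0,-0.2]]' --rotation '[[0,0,0],[0,0,0],[0,0,0]]'

```text
t: 3.38
ee_pos: [520.6, 139.1, 100.3]
orientation: [-1.205, -1.204, 1.212]
ft_force: [-12.2, 0.6, 7.9]
width: 0.4
```

>>> carry_out --delta_pos '[[0,0,-0.1],[0,0,-0.2],[0,0,-0.2]]' --rotation '[[0,0,0],[0,0,0],[0,0,0]]'

```text
t: 3.63
ee_pos: [520.6, 139.0, 100.2]
orientation: [-1.203, -1.201, 1.215]
ft_force: [-18.2, 1.2, 15.0]
width: 0.6
```

>>> carry_out --delta_pos '[[0,0,2],[0,0,5],[0,0,8.5],[0,-3,8.5],[0,-6,8.5],[0,-10,8.5],[0,-10,8.5]]' --rotation '[[0,0,0],[0,0,0],[0,0,0],[0,0,0],[0,0,0],[0,0,0],[0,0,0]]' --hand 0

```text
t: 4.22
ee_pos: [444.7, 140.5, 207.0]
orientation: [-1.215, -1.219, 1.202]
ft_force: [1.0, -0.1, 0.6]
width: 43.7
```

```bash
python3 - <<'E'
from h import *
a=[cv2.cvtColor(ctrl.get_image(n),cv2.COLOR_RGB2BGR) for n in("side","top")]
cv2.imwrite("pics/d3.png",np.hstack([cv2.resize(a[0][220:360,220:380],None,fx=2.4,fy=2.4),cv2.resize(a[1][160:300,220:380],None,fx=2.4,fy=2.4)]))
print(ctrl.get_obs()['ee_pos'],ctrl.get_obs()['ft_force'])
E
```

```text
[442.12333101 139.64375852 202.31369861] [-0.47119726 -1.35784752 -0.14765191]
```

View pics/d3.png

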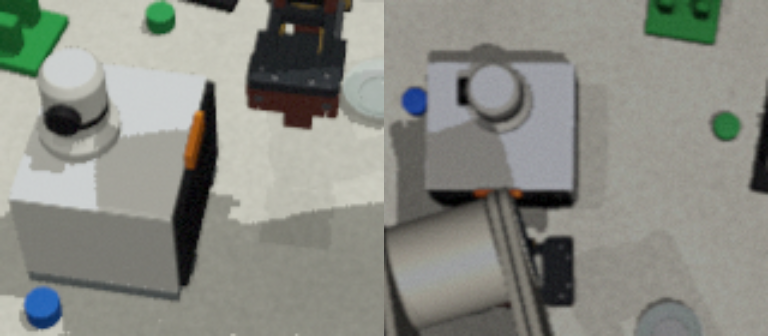

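```bash
python3 - <<'E'
from h import *
m=cv2.imread("pics/d3.png")
for sl,n in((slice(0,384),"side"),(slice(384,768),"top")):
    k=cv2.inRange(cv2.cvtColor(m[:,sl],cv2.COLOR_BGR2HSV),(5,150,90),(22,255,255))
    c=max(cv2.findContours(k,0,2)[0],key=cv2.contourArea);print(n,cv2.boundingRect(c),np.array(cv2.minAreaRect(c)[0])/2.4+([220,220] if n=="side" else [220,160]))
for th in(0,.05,.1):
  X=[536-119*np.sin(th),138,20+119*np.cos(th)];print(th,proj("side",X),proj("top",X))
o=ctrl.get_obs();R0=Ro.from_rotvec(o['orientation']);print(R0.as_matrix().round(3))
E
```

```text
side (185, 111, 19, 57) [300.9436353  277.89216359]
top (127, 190, 10, 7) [274.79166667 240.41666667]
0 (np.float64(301.41253649206175), np.float64(276.7973794199583)) (np.float64(267.7419587740464), np.float64(240.0003547307539))
0.05 (np.float64(304.250826056717), np.float64(277.15826625004036)) (np.float64(267.76172461645285), np.float64(242.30528477397445))
0.1 (np.float64(307.089811443743), np.float64(277.6073723769155)) (np.float64(267.7928249445593), np.float64(244.61706633418285))
[[-0.     0.005 -1.   ]
 [ 1.     0.001 -0.   ]
 [ 0.001 -1.    -0.005]]
```

```bash
cat >> h.py <<'E'
YU=-0.195; UX=np.array([np.cos(YU),np.sin(YU),0]);UY=np.array([-np.sin(YU),np.cos(YU),0])
def RL(lean): return Ro.from_rotvec(UY*lean)*Rtool(YU)
def A(lean): return -(np.sin(lean)*UX+np.array([0,0,np.cos(lean)]))
E
python3 - <<'E'
from h import *
o=ctrl.get_obs();print(o['qpos'].round(3) if hasattr(o['qpos'],'round') else o['qpos'])
K=np.array([583.5,-193,140])
R0=Rtool(np.pi/2);p0=np.array([441,139.5,201.])
h=K+19*A(-.3)-85*A(-.3);print(h,K+19*A(-.3))
d,w=delta(p0,R0,h,RL(-.3));print(d,w,np.linalg.norm(w),(d*.8),w*.8)
for f in np.linspace(.07,.84,12): print((d*f).round(2).tolist(),(w*f).round(3).tolist(), (p0+R0.apply(d*10*f)).round())
E
```

```text
[ 0.28   0.212  1.996 -0.     0.928 -1.291]
[ 564.36531894 -189.22071285  203.05220828] [ 589.00846879 -194.0879766   121.84860671]
[-32.87  -0.21 -12.34] [-0.265  1.751 -0.217] 1.7841846877495613 [-26.296  -0.168  -9.872] [-0.212   1.4008 -0.1736]
[-2.3, -0.01, -0.86] [-0.019, 0.123, -0.015] [450. 116. 201.]
[-4.6, -0.03, -1.73] [-0.037, 0.245, -0.03] [458.  93. 201.]
[-6.9, -0.04, -2.59] [-0.056, 0.368, -0.046] [467.  70. 201.]
[-9.2, -0.06, -3.46] [-0.074, 0.49, -0.061] [476.  47. 202.]
[-11.5, -0.07, -4.32] [-0.093, 0.613, -0.076] [484.  24. 202.]
[-13.81, -0.09, -5.18] [-0.111, 0.735, -0.091] [493.   1. 202.]
[-16.11, -0.1, -6.05] [-0.13, 0.858, -0.106] [501. -22. 202.]
[-18.41, -0.12, -6.91] [-0.148, 0.981, -0.122] [510. -45. 202.]
[-20.71, -0.13, -7.77] [-0.167, 1.103, -0.137] [519. -68. 202.]
[-23.01, -0.15, -8.64] [-0.186, 1.226, -0.152] [527. -91. 202.]
[-25.31, -0.16, -9.5] [-0.204, 1.348, -0.167] [ 536. -114.  203.]
[-27.61, -0.18, -10.37] [-0.223, 1.471, -0.182] [ 545. -137.  203.]
```

>>> carry_out --delta_pos '[[-2.3,0,-0.9],[-4.6,0,-1.7],[-6.9,0,-2.6],[-9.2,-0.1,-3.5],[-11.5,-0.1,-4.3],[-13.8,-0.1,-5.2],[-16.1,-0.1,-6.0],[-18.4,-0.1,-6.9],[-20.7,-0.1,-7.8],[-23.0,-0.2,-8.6],[-25.3,-0.2,-9.5],[-27.6,-0.2,-10.4]]' --rotation '[[-0.019,0.123,-0.015],[-0.037,0.245,-0.03],[-0.056,0.368,-0.046],[-0.074,0.49,-0.061],[-0.093,0.613,-0.076],[-0.111,0.735,-0.091],[-0.13,0.858,-0.106],[-0.148,0.981,-0.122],[-0.167,1.103,-0.137],[-0.186,1.226,-0.152],[-0.204,1.348,-0.167],[-0.223,1.471,-0.182]]'

```text
t: 5.32
ee_pos: [544.1, -138.0, 200.7]
orientation: [-1.586, -0.27, -0.138]
ft_force: [0.0, 0.1, -0.1]
width: 87.9
```

```bash
python3 - <<'E'
from h import *
R0=Rtool(np.pi/2);p0=np.array([441,139.5,201.])
p,R=apply(p0,R0,[-27.6,-.2,-10.4],[-0.223, 1.471, -0.182])
o=ctrl.get_obs();print(o['ee_pos'],p,o['orientation'],R.as_rotvec())
K=np.array([583.5,-193,140])
h=K+19*A(-.3)-85*A(-.3)
print(delta(p,R,h,RL(-.3)))
E
```

```text
[ 544.06663323 -137.9609078   200.71654739] [ 545.  -136.5  203. ] [-1.58574874 -0.27040913 -0.13817293] [-1.58628562 -0.2767143  -0.13474915]
(array([ 1.38,  0.57, -5.41]), array([-0.041,  0.28 , -0.035]))
```

>>> carry_out --delta_pos '[[0.5,0.1,-1.8],[0.9,0.3,-3.6],[1.4,0.5,-5.4],[1.4,0.5,-5.4]]' --rotation '[[-0.014,0.093,-0.012],[-0.028,0.187,-0.024],[-0.041,0.28,-0.035],[-0.041,0.28,-0.035]]'

```text
t: 5.65
ee_pos: [564.3, -191.3, 201.7]
orientation: [-1.581, -0.079, -0.391]
ft_force: [0.1, -0.5, -0.0]
width: 87.8
```

```bash
python3 - <<'E'
from h import *
a=[cv2.cvtColor(ctrl.get_image(n),cv2.COLOR_RGB2BGR) for n in("side","top")]
cv2.imwrite("pics/l1.png",np.hstack([cv2.resize(a[0][120:240,240:360],None,fx=3.2,fy=3.2),cv2.resize(a[1][160:280,330:450],None,fx=3.2,fy=3.2)]))
o=ctrl.get_obs();p=np.array(o['ee_pos']);R=Ro.from_rotvec(o['orientation']);print(o['t'],p,R.as_matrix().round(3),RL(-.3).as_matrix().round(3),o['qpos'])
K=np.array([583.5,-193,140])
print(delta(p,R,K+19*A(-.3),RL(-.3)))
E
```

```text
5.75 [ 563.21246065 -189.19482824  201.66074835] [[ 0.938  0.287  0.192]
 [-0.184 -0.056  0.981]
 [ 0.293 -0.956  0.001]] [[ 0.937  0.29   0.194]
 [-0.185 -0.057  0.981]
 [ 0.296 -0.955 -0.   ]] [-0.37145606  0.2945353   1.92143923  0.08853633  0.6349271  -0.24200232]
(array([0.17, 8.4 , 0.01]), array([-0.001,  0.002, -0.003]))
```

View pics/l1.png

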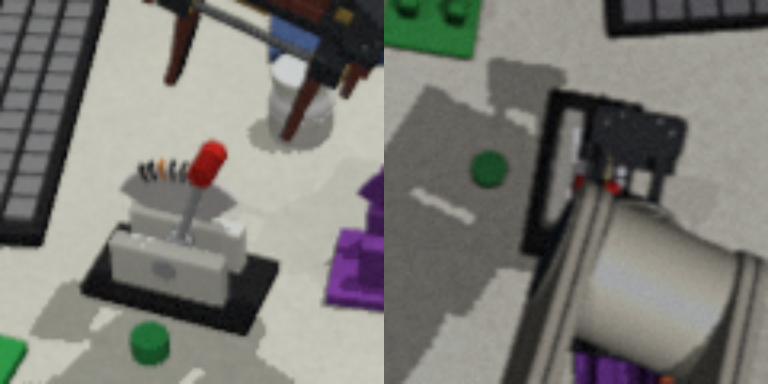

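>>> carry_out --delta_pos '[[0.1,2.5,0],[0.2,5,0],[0.2,7,0],[0.2,8.2,0],[0.2,8.2,0]]' --rotation '[[0,0,0],[0,0,0],[0,0,0],[0,0,0],[0,0,0]]'

```text
t: 6.17
ee_pos: [588.3, -193.0, 122.5]
orientation: [-1.58, -0.081, -0.382]
ft_force: [-0.8, -0.1, 0.5]
width: 87.8
```

```bash
python3 - <<'E'
from h import *
a=[cv2.cvtColor(ctrl.get_image(n),cv2.COLOR_RGB2BGR) for n in("side","top")]
cv2.imwrite("pics/l2.png",np.hstack([cv2.resize(a[0][120:240,240:360],None,fx=3.2,fy=3.2),cv2.resize(a[1][160:280,330:450],None,fx=3.2,fy=3.2)]))
o=ctrl.get_obs();p=np.array(o['ee_pos']);R=Ro.from_rotvec(o['orientation']);print(o['t'],p,o['ft_force'])
g=p-19*R.as_matrix()[:,1];print("grasp pt",g,proj("side",g),proj("top",g))
E
```

```text
6.2667 [ 589.3700981  -193.69174404  125.37199421] [-0.04711141 -0.18251651  0.58164075]
grasp pt [ 583.88042291 -192.62827316  143.53053203] (np.float64(305.49188251936647), np.float64(169.67163462591986)) (np.float64(395.997942345672), np.float64(219.21720027765477))
```

View pics/l2.png

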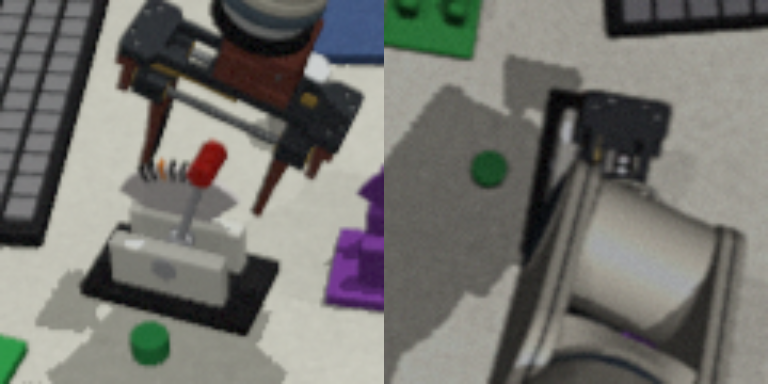

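>>> carry_out --delta_pos '[[0,0,0],[0,0,0],[0,0,0],[0,0,0],[0,0,0],[0,0,0],[0,0,0],[0,0,0],[0,0,0],[0,0,0],[0,0,0],[0,0,0]]' --rotation '[[0,0,0],[0,0,0],[0,0,0],[0,0,0],[0,0,0],[0,0,0],[0,0,0],[0,0,0],[0,0,0],[0,0,0],[0,0,0],[0,0,0]]' --hand 255

```text
t: 7.27
ee_pos: [589.5, -194.3, 125.6]
orientation: [-1.581, -0.083, -0.387]
ft_force: [-1.4, 0.7, 1.2]
width: 21.1
```

```bash
python3 - <<'E'
from h import *
a=[cv2.cvtColor(ctrl.get_image(n),cv2.COLOR_RGB2BGR) for n in("side","top")]
cv2.imwrite("pics/l3.png",np.hstack([cv2.resize(a[0][140:220,260:340],None,fx=4.8,fy=4.8),cv2.resize(a[1][160:240,360:440],None,fx=4.8,fy=4.8)]))
o=ctrl.get_obs();p=np.array(o['ee_pos']);R=Ro.from_rotvec(o['orientation']);print(o['t'],p,o['ft_force'],o['moment'],o['width'],o['orientation'])
g=p-19*R.as_matrix()[:,1];print("grasp pt",g)
E
```

```text
7.3667 [ 589.4887692  -194.25842175  125.57829914] [-2.30050414 -0.73319948  0.87308184] [-0.04419382  0.45416153 -0.04981505] 21.36323792458865 [-1.58125505 -0.08327103 -0.38723319]
grasp pt [ 583.98594185 -193.18468527  143.73225135]
```

View pics/l3.png

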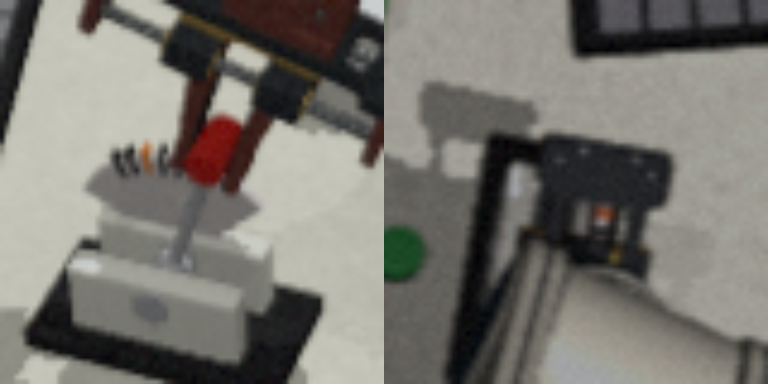

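>>> carry_out --delta_pos '[[-0.1,0,0],[-0.1,0,0],[-0.1,0,0]]' --rotation '[[0,0,0],[0,0,0],[0,0,0]]'

```text
t: 7.62
ee_pos: [589.4, -194.3, 125.6]
orientation: [-1.582, -0.085, -0.388]
ft_force: [2.2, -0.2, -1.6]
width: 21.2
```

>>> carry_out --delta_pos '[[-0.1,0,0],[-0.1,0,0],[-0.1,0,0]]' --rotation '[[0,0,0],[0,0,0],[0,0,0]]'

```text
t: 7.87
ee_pos: [589.3, -194.3, 125.6]
orientation: [-1.582, -0.086, -0.39]
ft_force: [7.0, -0.9, -4.0]
width: 21.7
```

>>> carry_out --delta_pos '[[-0.1,0,0],[-0.1,0,0],[-0.1,0,0]]' --rotation '[[0,0,0],[0,0,0],[0,0,0]]'

```text
t: 8.12
ee_pos: [589.2, -194.3, 125.6]
orientation: [-1.582, -0.087, -0.391]
ft_force: [10.0, 0.1, -6.5]
width: 21.5
```

>>> carry_out --delta_pos '[[0.25,0,0],[0.67,0.01,0],[1.09,0.04,0],[1.51,0.09,0],[1.92,0.17,0],[2.33,0.26,0],[2.73,0.38,0],[3.13,0.51,0],[3.52,0.66,0],[3.9,0.84,0],[3.9,0.84,0],[3.9,0.84,0]]' --rotation '[[0,0,0],[0,0,0.05],[0,0,0.1],[0,0,0.15],[0,0,0.2],[0,0,0.25],[0,0,0.3],[0,0,0.35],[0,0,0.4],[0,0,0.45],[0,0,0.45],[0,0,0.45]]'

```text
t: 9.12
ee_pos: [625.8, -201.7, 128.3]
orientation: [-1.548, 0.269, -0.034]
ft_force: [-3.1, -0.8, 3.7]
width: 21.0
```

```bash
cat >> h.py <<'E'
def ang():
    o=ctrl.get_obs();p=np.array(o['ee_pos']);R=Ro.from_rotvec(o['orientation']);y=R.as_matrix()[:,1]
    R0=Ro.from_rotvec([-1.581,-.083,-.387]);T0=np.array([589.4,-194.3,125.6]);g0=T0-19*R0.as_matrix()[:,1];g=p-19*y
    P=np.array([613.9,-199.1,45]);f=lambda q:np.arctan2((q-P)@UX,q[2]-45)
    print("t",o['t'],"rot",(R0.inv()*R).as_rotvec().round(4),"lean0",f(g0).round(4),"lever angle by pos",(f(g)-f(g0)).round(4),"rad",np.hypot((g-P)@UX,g[2]-45).round(2),np.hypot((g0-P)@UX,g0[2]-45).round(2),"shift along ux",((g-g0)@UX).round(2),"uy",((g-g0)@UY).round(2),"F ux,uy,z",(np.array(o['ft_force'])@np.c_[UX,UY,[0,0,1]]).round(2),"w",round(o['width'],1))
E
python3 -c "
from h import *
ang()"
```

```text
t 9.1167 rot [-7.000e-04 -4.000e-04  4.496e-01] lean0 -0.3002 lever angle by pos 0.4462 rad 103.16 103.38 shift along ux 45.58 uy -0.17 F ux,uy,z [-2.85 -1.42  3.72] w 21.0
```

>>> carry_out --delta_pos '[[0.25,0,0],[0.5,0.02,0],[0.75,0.03,0],[1.0,0.06,0],[1.0,0.06,0],[1.0,0.06,0]]' --rotation '[[0,0,0.03],[0,0,0.06],[0,0,0.09],[0,0,0.12],[0,0,0.12],[0,0,0.12]]'

```text
t: 9.62
ee_pos: [635.4, -203.6, 126.3]
orientation: [-1.529, 0.36, 0.059]
ft_force: [-1.1, -2.1, 2.9]
width: 21.4
```

```bash
python3 -c "
from h import *
ang()"
```

```text
t 9.6167 rot [-8.000e-04 -2.000e-04  5.679e-01] lean0 -0.3002 lever angle by pos 0.5649 rad 103.18 103.38 shift along ux 57.57 uy -0.21 F ux,uy,z [-0.71 -2.26  2.92] w 21.4
```

Force is low just before the notch, as expected. Go the last 0.035 rad.

>>> carry_out --delta_pos '[[0.1,0,0],[0.18,0,0],[0.25,0,0],[0.3,0.01,0],[0.3,0.01,0],[0.3,0.01,0],[0.3,0.01,0]]' --rotation '[[0,0,0.012],[0,0,0.02],[0,0,0.027],[0,0,0.032],[0,0,0.032],[0,0,0.032],[0,0,0.032]]'

```text
t: 10.2
ee_pos: [638.1, -204.1, 125.5]
orientation: [-1.523, 0.386, 0.085]
ft_force: [-3.5, -3.2, 4.0]
width: 21.4
```

```bash
python3 - <<'E'
from h import *
ang()
a=[cv2.cvtColor(ctrl.get_image(n),cv2.COLOR_RGB2BGR) for n in("side","top")]
for n,i in zip(("s","t"),a): cv2.imwrite(f"pics/f_{n}.png",i)
cv2.imwrite("pics/f1.png",np.hstack([cv2.resize(a[0][140:220,260:340],None,fx=4.8,fy=4.8),cv2.resize(a[1][160:240,360:440],None,fx=4.8,fy=4.8)]))
ang()
E
```

```text
t 10.2 rot [-8.000e-04 -2.000e-04  6.015e-01] lean0 -0.3002 lever angle by pos 0.5987 rad 103.2 103.38 shift along ux 60.92 uy -0.18 F ux,uy,z [-2.85 -3.81  4.02] w 21.4
t 10.3 rot [-8.000e-04 -2.000e-04  6.014e-01] lean0 -0.3002 lever angle by pos 0.5985 rad 103.19 103.38 shift along ux 60.9 uy -0.18 F ux,uy,z [-3.21 -4.77  3.92] w 21.5
```

View pics/f1.png

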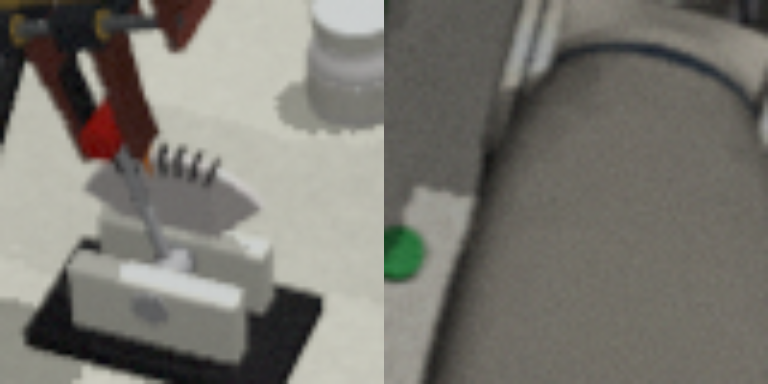

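View pics/f_s.png

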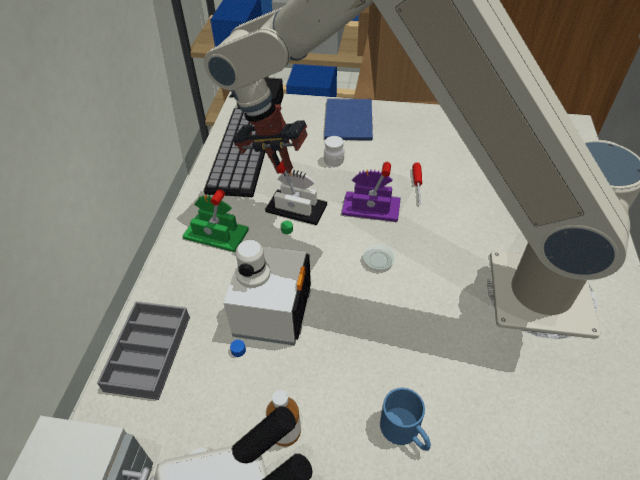

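```bash
python3 - <<'E'
from h import *
ctrl.close_job()
ang()
E
```

```text
the job is handed in; nothing more can be done
the job is handed in; nothing more can be done
```

The chamber door is pushed fully shut, and the focus lever is held in its fourth click with the fingers still gripping the red grip. The job was handed in at about 10.3 s, against the 56 s limit.

- **Door:** I pushed the tab with the closed fingers until it stopped moving, at about 18 N against its stop. In the side view, the tab's pixel position matched the shut pose to within about 0.02 rad. The gripper partly hid it in the top view, so that view confirmed only its distance from the hinge. The door was still shut in the last side picture.
- **Lever unit:** I used the unit with the black foot and white cheeks, and left the green and purple look-alikes alone. I gripped the red grip at rest, and a light push back confirmed the rest stop as zero.
- **Lever position:** I swung it round its pivot in small steps. The last readings gave 0.5985 rad from position and 0.601 rad from tool rotation, against 0.60 for the fourth click. The opening was 21.4 mm and the push back about 3 N, about what that notch should give. The side picture shows the lever at the orange mark.
- **Limits and bystanders:** The highest wrist force I read was about 24 N. None of the bystanders in the last side picture looked disturbed.
- **Disagreements:** Camera and arm measurements of the unit differed by about 2 mm, within the calibration, so I set the angle from the arm's measurements. The arm hid the lever in the last top picture, so only the side view confirms it by eye. A reading after hand-in was refused.

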